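# Height check of a sample box under the bridge gauge

### The job

Two flat square sample boxes, black trays with clear lids, stand in front of the low bridge gauge. Check that the larger one is shut low enough for its storage slot: slide it along the bench, without lifting it, squarely under the bridge bar from the robot's side until the bar stands over the middle of the box. Leave the smaller box where it is and do not knock the gauge.

Things in the scene. Friction and masses are not known exactly. Their poses are not given: they have to be found in the camera images.
- gauge: Fixed bridge gauge: steel bar 250 mm long, 10 mm deep, underside 24 mm and top 38 mm above the bench (end screws 43 mm), on two feet (60 mm deep, 34 wide, 6 high) with 196 mm free between them. Origin: on the bench under the bar's middle. x: level, across the bar from the robot's side to the far side, the way to push; y: along the bar; z up. Turned up to 18 degrees from the robot's axes.
- big_box_centre (a point): Centre (8 mm above the bench) of the larger sample box: black tray, clear lid, 52 mm along x and y (54 with the small catch on its near side), 16 mm high, about 20 g. Starts 60 to 80 mm before the bar's middle line, square to it within 7 degrees, x towards the bar, to the left or right of the smaller box, about 90 mm between centres.
- small_box_centre (a point): Centre (8 mm above the bench) of the smaller sample box, which is to stay: same kind, 40 mm along x and y (42 with the small catch on its near side), 16 mm high. It stands beside the larger one, also before the bar.
Mind the look-alikes: they are no part of the job. What is shaped like the part that bears big_box_centre but blue, red or yellow is not meant.

How it is judged:
By the outcome, as a careful person would: the job done as asked, in the order asked, and still so for the second after the job is handed in, with the robot touching nothing.
It also fails if it takes over 32 s, if anything falls off the work surface, if the arm or the gripper's body presses on something with over 40 N, if the wrist force passes 120 N, or if a joint passes its speed limit or range.

### The arm

A 6-joint arm with a two-finger parallel gripper is mounted at the origin on a cart in front of the work surface, level with it; the furniture and walls round the work are solid. World frame = base frame: x ahead of the robot, y to its left, z up, the work surface at z = 0. Lengths are in mm, angles in rad, forces in N, time in s.
With the tool pointing down it reaches from about 300 to 775 mm from the base axis. Payload 14.6 kg.
Tool frame: the origin (TCP) lies on the centre line of the jaws, within the pads' length; the fingertips stand 19 mm ahead of it and the grasp point (between the pads) is the TCP; x points along the fingers, y is the direction in which the jaws open and shut, and the axes are right-handed (so a half turn about x gives the same grasp; the last joint's range is limited). The gripper opens to 94 mm and grips with 3 to 60 N. Pads are 16 mm wide; open, the fingers measure 119 mm over their backs; the gripper's body (75 mm by 177 mm) begins 78 mm behind the grasp point.
Start: joints at [-1.213, 0.3, 1.521, -0, 1.321, -0.067], TCP at [226.668, -501.11, 224.446] pointing down, gripper open.
Joint ranges: [-3.03, 3.03], [-0.79, 2.21], [0.23, 2.52], [-1.04, 4.18], [0, 3.07], [-2.55, 2.55]. Speed limits (rad/s): [2.22, 2.22, 2.57, 3.14, 3.14, 3.14].

### API

Orientations are given as a unit quaternion [x, y, z, w].
In Python, from plant import env, effector, solver, imaging, ticket, monitor gives the robot as it stands. The module is installed in compiled form; this text tells all that it offers. Calls block until the motion is done:
- env.move_to(position, orientation): joint-space move of the TCP to a pose.
- env.line_to(position, rotation=None, rate=150, max_force=None): straight line of the TCP; rotation=None keeps the orientation; rate is the mean speed in mm/s. With max_force (N) it stops when the force on the tool has changed by that much, and returns True; else False.
- env.move_j(angles): joint-space move.
- effector.command_gripper(opening, strength=None): opening from 0.0 (shut) to 1.0 (fully open); strength is the grip in N (None keeps the last); returns when the fingers have stopped.
- env.dwell(seconds).
- solver.inverse_kinematics(position, orientation): joint angles nearest the present ones, or None.
- imaging.snapshot(name): name is "scene" or "top"; returns a dict with "color" (480x640x3 uint8, red, green, blue), "fx", "fy", "cx", "cy" (pixels), "R" (3x3) and "t" (3): a world point X has camera coordinates R X + t. Camera axes: x right, y down, z forward; pixel columns grow to the right and rows downward; lengths in mm; the calibration is good to about 2 mm. A picture is of the moment at which its call begins. There is no depth.
A pose or a line that the arm cannot do raises env.Unreachable and nothing moves.
- ticket.sign_off(): hands the job in, once; it reports no verdict.
Readings, each from a call of its own:
- monitor.current_clock(): time.
- monitor.current_joints(): joint angles.
- monitor.current_joint_vel(): joint speeds.
- monitor.current_joint_efforts(): joint torques, N m.
- monitor.current_eef_pos(): TCP position.
- monitor.current_tool_rot(): TCP orientation.
- monitor.current_force(): force on the tool from outside, world axes, zero at the start.
- monitor.current_torque(): the same for the moment, N m.
- monitor.current_finger_gap(): opening from 0.0 (shut) to 1.0 (fully open).
Only numpy, scipy, OpenCV 4.12 (cv2) and the standard library are available. Lean on these libraries where they do the work, as an engineer would, in place of code of your own. Each camera call takes 0.05 s, during which the arm holds its last target.

## Working session

There is one attempt and no reset: what is moved stays moved. The work goes in short steps, each a Python script; the robot and the scene stay as the last script left them, time stands still between calls to the robot, and variables do not carry over. Pictures are saved under pics/ and viewed, and the job is handed in when it is done.

```bash
mkdir -p pics; python3 - <<'E'
from plant import env, effector, solver, imaging, ticket, monitor
import cv2,pickle
for n in("scene","top"):
    s=imaging.snapshot(n); pickle.dump(s,open(f"{n}0.pkl","wb"))
    cv2.imwrite(f"pics/{n}0.png",s["color"][:,:,::-1]); print(n,s["fx"],s["fy"],s["cx"],s["cy"],s["R"],s["t"])
print(monitor.current_clock(),monitor.current_tool_rot(),monitor.current_finger_gap())
E
```

```text
scene 556.1501218383662 556.1501218383662 320.17156766044076 234.95160616488178 [[ 0.71173352 -0.70242249 -0.0061674 ]
 [-0.30424905 -0.30034471 -0.90400529]
 [ 0.6331413   0.6452873  -0.42747678]] [-419.30992886  212.67887004  616.39747846]
top 444.11798314994235 444.11798314994235 326.6732964926238 243.10405256494653 [[ 0.0254647  -0.99959347 -0.01282324]
 [-0.98799664 -0.02321009 -0.15272177]
 [ 0.15236206  0.01655833 -0.98818603]] [-43.86529191 534.14902391 792.70828675]
0.1 [-0.69115818 -0.14940398  0.69127804 -0.14870602] 0.9955308292621149
```

View pics/scene0.png

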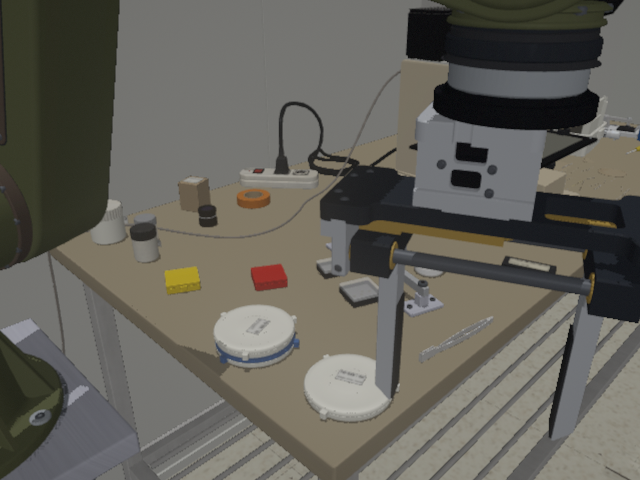

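View pics/top0.png

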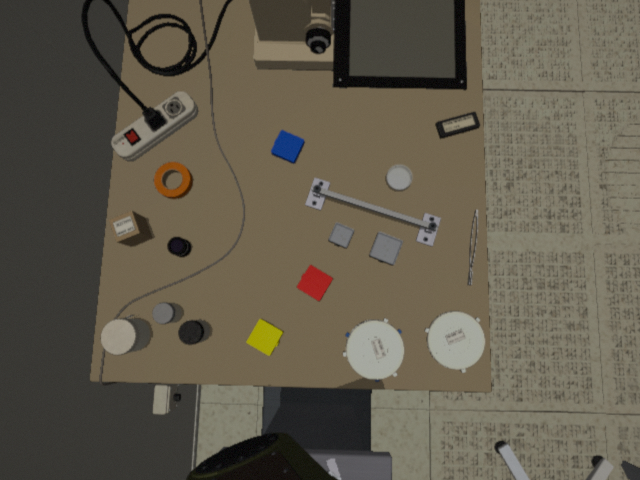

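```bash
python3 - <<'E'
import cv2
a=cv2.imread("pics/top0.png")[170:260,295:450]; cv2.imwrite("pics/c1.png",cv2.resize(a,None,fx=5,fy=5,interpolation=cv2.INTER_CUBIC))
a=cv2.imread("pics/scene0.png")[225:325,300:460]; cv2.imwrite("pics/c2.png",cv2.resize(a,None,fx=5,fy=5,interpolation=cv2.INTER_CUBIC))
E
```

```text
(no output)
```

View pics/c1.png

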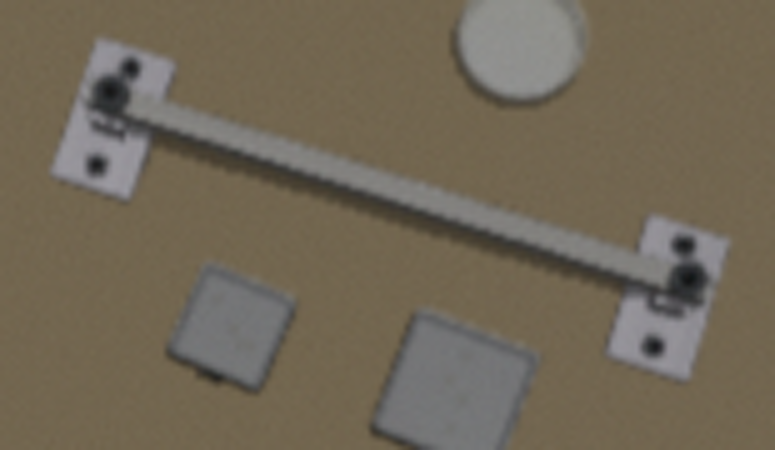

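View pics/c2.png

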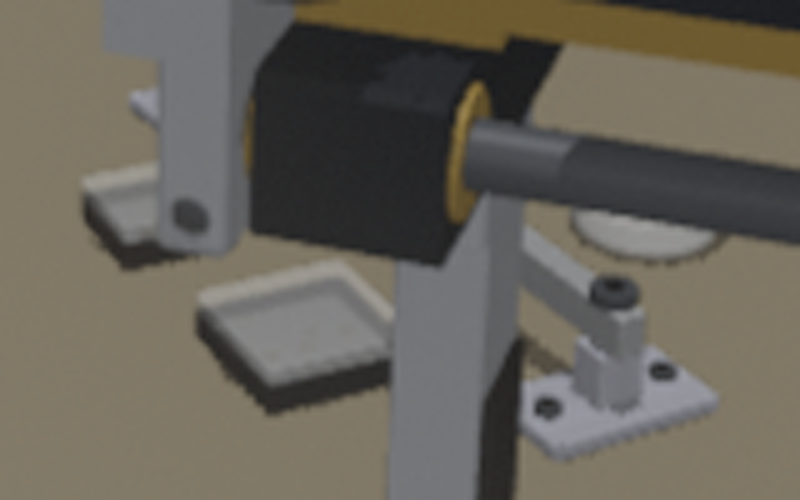

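Candidates for the large box: grey clear-lid box at top (386,248), the smaller grey one at (341,236), and the coloured look-alikes red (315,283), yellow (265,337) and blue (288,146). I choose (386,248). It is black with a clear lid and larger than its neighbour. In the scene view it is at about (360,290). Next I'll move the gripper out of the scene camera's view and measure.

```bash
cat > h.py <<'E'
import numpy as np,cv2
def ray(s,uv,z):
    d=s["R"].T@np.array([(uv[0]-s["cx"])/s["fx"],(uv[1]-s["cy"])/s["fy"],1.]); c=-s["R"].T@s["t"]
    return c+d*(z-c[2])/d[2]
def proj(s,X):
    p=s["R"]@np.asarray(X,float)+s["t"]; return np.array([s["fx"]*p[0]/p[2]+s["cx"],s["fy"]*p[1]/p[2]+s["cy"]])
def tri(obs):
    A=[];b=[]
    for s,uv in obs:
        d=s["R"].T@np.array([(uv[0]-s["cx"])/s["fx"],(uv[1]-s["cy"])/s["fy"],1.]);d/=np.linalg.norm(d)
        P=np.eye(3)-np.outer(d,d);A.append(P);b.append(P@(-s["R"].T@s["t"]))
    return np.linalg.lstsq(np.vstack(A),np.hstack(b),rcond=None)[0]
E
python3 - <<'E'
from plant import env, imaging, monitor
import cv2,pickle
from h import *
j=list(monitor.current_joints()); j[0]=-1.75
env.move_j(j)
s=imaging.snapshot("scene"); pickle.dump(s,open("scene1.pkl","wb"))
cv2.imwrite("pics/scene1.png",s["color"][:,:,::-1])
a=s["color"][200:350,270:470,::-1]; cv2.imwrite("pics/c3.png",cv2.resize(a,None,fx=4,fy=4,interpolation=cv2.INTER_CUBIC))
print(monitor.current_clock())
t=pickle.load(open("top0.pkl","rb"))
for n,uv,z in[("red",(315,283),16),("big",(386,248),16),("small",(341,236),16),("s1",(318,189),43),("s2",(433,225),43)]: print(n,ray(t,uv,z))
for uv in [(341,236),(386,248),(318,189)]: print(t["color"][uv[1],uv[0]])
E
```

```text
1.275
red [461.3870533  -10.06198075  16.        ]
big [ 532.02231509 -144.86981573   16.        ]
small [553.44985411 -57.75162827  16.        ]
s1 [638.74506928 -11.60794154  43.        ]
s2 [ 573.78742098 -229.52887702   43.        ]
[112 112 112]
[115 116 116]
[46 47 50]
```

View pics/c3.png

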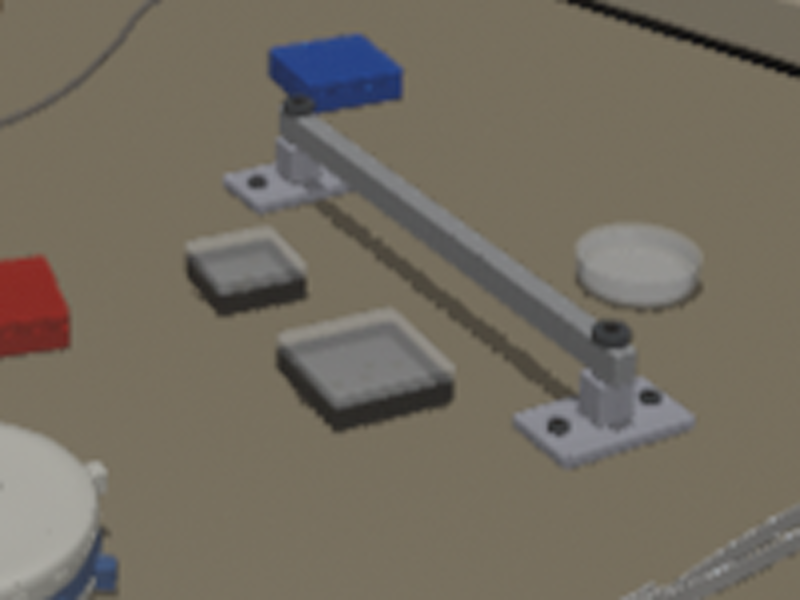

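```bash
python3 - <<'E'
import cv2
a=cv2.imread("pics/top0.png")[210:290,320:430]; cv2.imwrite("pics/c4.png",cv2.resize(a,None,fx=7,fy=7,interpolation=cv2.INTER_CUBIC))
E
```

```text
(no output)
```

View pics/c4.png

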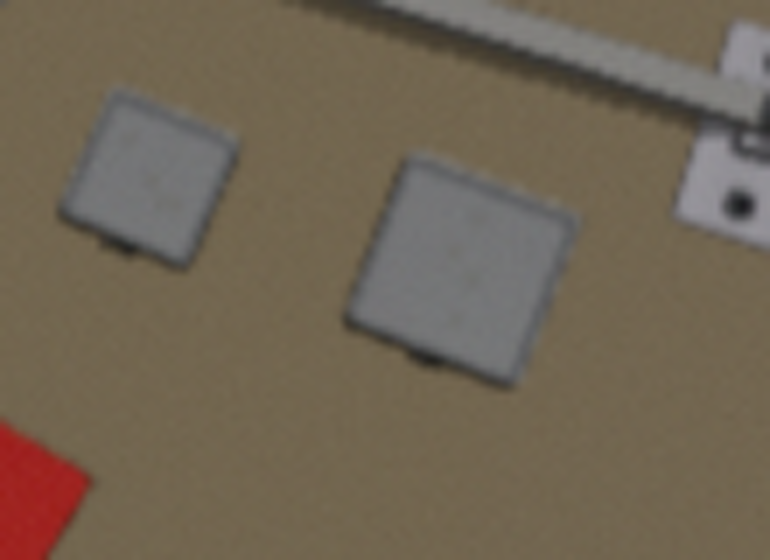

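```bash
cat > m.py <<'E'
import pickle
from h import *
t=pickle.load(open("top0.pkl","rb"));s=pickle.load(open("scene1.pkl","rb"))
f=lambda p,k,o:((p[0]+.5)/k-.5+o[0],(p[1]+.5)/k-.5+o[1])
P={"FL":((410,157),(392,312)),"FR":((577,215),(455,375)),"NR":((513,385),(338,408)),"NL":((348,318),(280,345))}
for n,(a,b) in P.items(): print(n,tri([(t,f(a,7,(320,210))),(s,f(b,4,(270,200)))]).round(1))
for n,a,b in[("screwL",(111,92),(300,103)),("screwR",(689,277),(611,333))]: print(n,tri([(t,f(a,5,(295,170))),(s,f(b,4,(270,200)))]).round(1))
# masks in top view
hsv=cv2.cvtColor(t["color"],cv2.COLOR_RGB2HSV)
roi=np.zeros(hsv.shape[:2],np.uint8); roi[170:275,295:450]=255
m=((hsv[...,1]<60)&(roi>0)).astype(np.uint8)
n,l,st,c=cv2.connectedComponentsWithStats(m)
for i in range(1,n):
    if st[i,4]<100: continue
    cn=max(cv2.findContours((l==i).astype(np.uint8),0,2)[0],key=cv2.contourArea)
    r=cv2.minAreaRect(cn); print(st[i],np.round(c[i],1),[np.round(q,1) for q in r])
    if 300<st[i,4]<1200 :
        W=np.array([ray(t,p[0],16)[:2] for p in cn],np.float32); r=cv2.minAreaRect(W); print("   world",r)
foot=((t["color"].min(2)>130)&(roi>0)).astype(np.uint8)
n,l,st,c=cv2.connectedComponentsWithStats(foot)
for i in range(1,n):
    if st[i,4]>100:
        cn=max(cv2.findContours((l==i).astype(np.uint8),0,2)[0],key=cv2.contourArea)
        W=np.array([ray(t,p[0],6)[:2] for p in cn],np.float32); print("foot",st[i],cv2.minAreaRect(W))
E
python3 m.py
```

```text
FL [ 564.4 -130.7   13.4]
FR [ 549.  -176.8   10.9]
NR [ 501.6 -159.5    9.7]
NL [ 518.8 -113.7   10.5]
screwL [641.4  -9.4  41.5]
screwR [ 574.2 -228.9   40.4]
[386 170  27  21 477] [398.9 178.9] [array([399., 180.]), array([20., 26.]), np.float64(90.0)]
   world ((668.1915893554688, -169.8933868408203), (40.812137603759766, 51.511314392089844), 1.2187236547470093)
[ 305  177  137   70 1872] [373.8 210.1] [array([372.9, 211.1]), array([135.4,  31.1]), np.float64(18.0)]
[328 222  27  26 453] [340.9 234.6] [array([340.9, 234.7]), array([21.3, 21.9]), np.float64(24.0)]
   world ((556.0001220703125, -57.49871063232422), (41.415855407714844, 43.06050491333008), 67.68995666503906)
[369 231  35  34 771] [385.8 247.7] [array([385.8, 247.9]), array([27.9, 28.6]), np.float64(20.6)]
   world ((532.2404174804688, -144.43243408203125), (53.28832244873047, 55.74424362182617), 69.84925842285156)
foot [388 170  22  19 338] ((673.2853393554688, -170.2283935546875), (37.190242767333984, 41.952789306640625), 1.21855890750885)
foot [306 190  18  19 151] ((627.8486328125, -4.754364013671875), (31.538827896118164, 29.574705123901367), 72.2904052734375)
foot [417 230  19  15 151] ((558.8341064453125, -223.93052673339844), (31.318132400512695, 26.27410316467285), 73.8203353881836)
```

```bash
cat > g.py <<'E'
from h import *
from scipy.spatial.transform import Rotation as Ro
a=np.radians(-16.8); O=np.array([607.,-120.,0]); gx=np.array([np.cos(a),np.sin(a),0]); gy=np.array([-np.sin(a),np.cos(a),0])
W=lambda x,y,z:(O+x*gx+y*gy+[0,0,z])
def quat(sg):
    X=np.array([0,0,-1.]);Y=sg*gy; return Ro.from_matrix(np.c_[X,Y,np.cross(X,Y)]).as_quat()
E
python3 - <<'E'
from plant import env, effector, solver, imaging, monitor
from g import *
b=np.array([532.8,-144.8,0])-O; bx,by=b@gx,b@gy; print("box gauge",bx,by)
j0=np.array(monitor.current_joints()); best=None
for sg in(1,-1):
    j=solver.inverse_kinematics(list(W(bx-52,by,130)),list(quat(sg)))
    if j is not None: print(sg,np.round(j,2)); c=np.abs(np.array(j)-j0).max(); best=min(best or (9,0),(c,sg))
q=list(quat(best[1])); print(best)
effector.command_gripper(20/94,20)
env.move_to(list(W(bx-52,by,130)),q)
env.line_to(list(W(bx-52,by,40)),rate=120)
print("stop",env.line_to(list(W(bx-52,by,23)),rate=40,max_force=6))
print(monitor.current_eef_pos(),monitor.current_force(),monitor.current_finger_gap(),monitor.current_clock())
for n in("top","scene"):
    s=imaging.snapshot(n)
    A=s["color"][180:300,310:450] if n=="top" else s["color"][180:350,230:460]
    cv2.imwrite(f"pics/{n}2.png",cv2.resize(A[:,:,::-1],None,fx=5 if n=="top" else 3.4,fy=5 if n=="top" else 3.4,interpolation=cv2.INTER_CUBIC))
E
```

```text
box gauge -63.86511815265653 -45.18768287207509
1 [-0.34  0.29  1.77 -0.    1.08 -1.61]
-1 [-0.34  0.29  1.77 -0.    1.08  1.53]
(np.float64(1.5467072902969998), 1)
stop False
[ 483.00138415 -129.74595788   22.89791508] [-0.46340609 -0.77270453 -0.33614565] 0.20919595741917957 6.4083
```

View pics/top2.png

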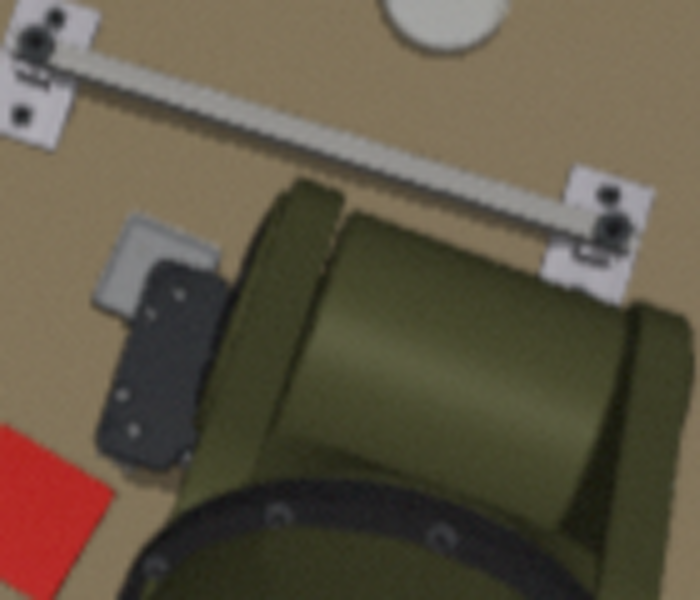

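View pics/scene2.png

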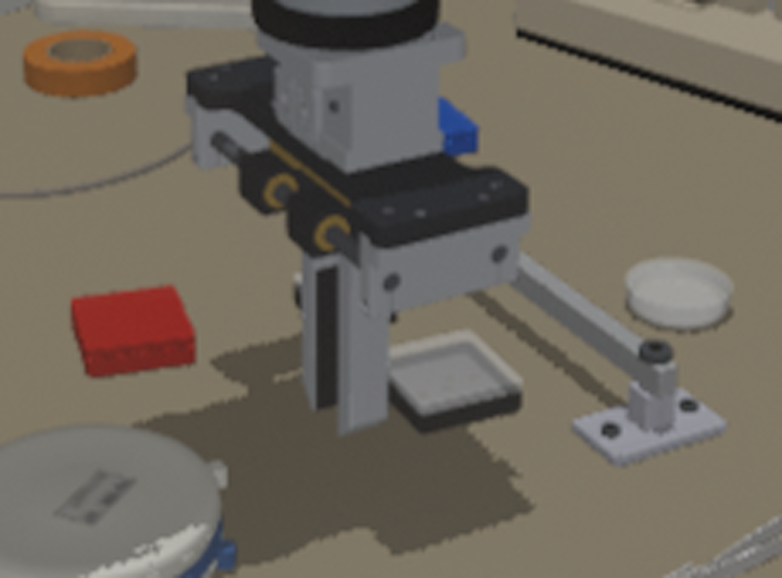

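The fingers stand behind the big box with clear bench around them. Now a slow push, stopping about 4 mm short to check.

```bash
python3 - <<'E'
from plant import env, effector, solver, imaging, monitor
from g import *
import pickle
by=-45.2
print("stop",env.line_to(list(W(-39,by,23)),rate=30,max_force=8))
p=np.array(monitor.current_eef_pos());print((p-O)@gx,(p-O)@gy,p[2],monitor.current_force(),monitor.current_clock())
s=imaging.snapshot("scene");pickle.dump(s,open("scene3.pkl","wb"))
cv2.imwrite("pics/scene3.png",cv2.resize(s["color"][200:330,300:470,::-1],None,fx=4.5,fy=4.5,interpolation=cv2.INTER_CUBIC))
E
```

```text
stop False
-39.000186184349985 -45.206207272578034 23.043096628754373 [-0.19212942  0.26053955  0.2050962 ] 9.2167
```

View pics/scene3.png

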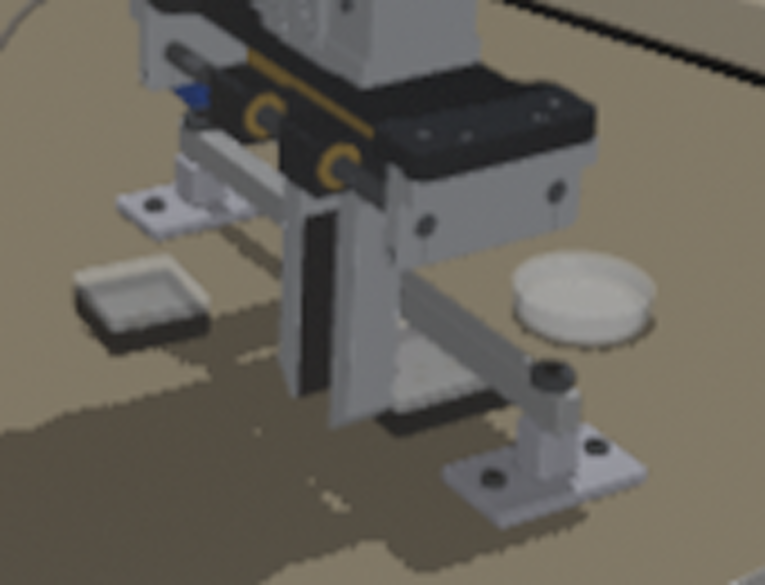

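```bash
python3 - <<'E'
from plant import env, effector, solver, imaging, monitor
from g import *
import pickle
by=-45.2
env.line_to(list(W(-70,by,23)),rate=80)
env.line_to(list(W(-95,by,130)),rate=150)
j=list(monitor.current_joints()); j[0]=-1.4; env.move_j(j)
print(monitor.current_clock())
for n in("top","scene"):
    s=imaging.snapshot(n);pickle.dump(s,open(f"{n}4.pkl","wb"))
    A=s["color"][170:280,300:450] if n=="top" else s["color"][220:340,300:460]
    cv2.imwrite(f"pics/{n}4.png",cv2.resize(A[:,:,::-1],None,fx=5,fy=5,interpolation=cv2.INTER_CUBIC))
E
```

```text
12.6
```

View pics/top4.png

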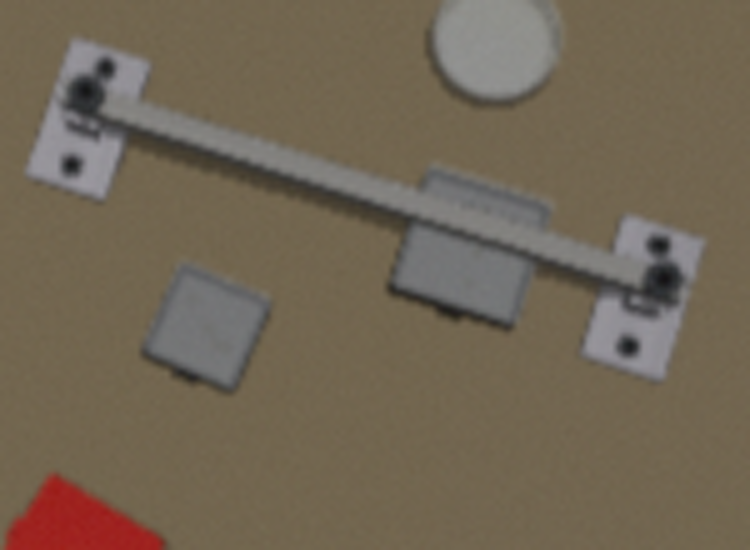

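View pics/scene4.png

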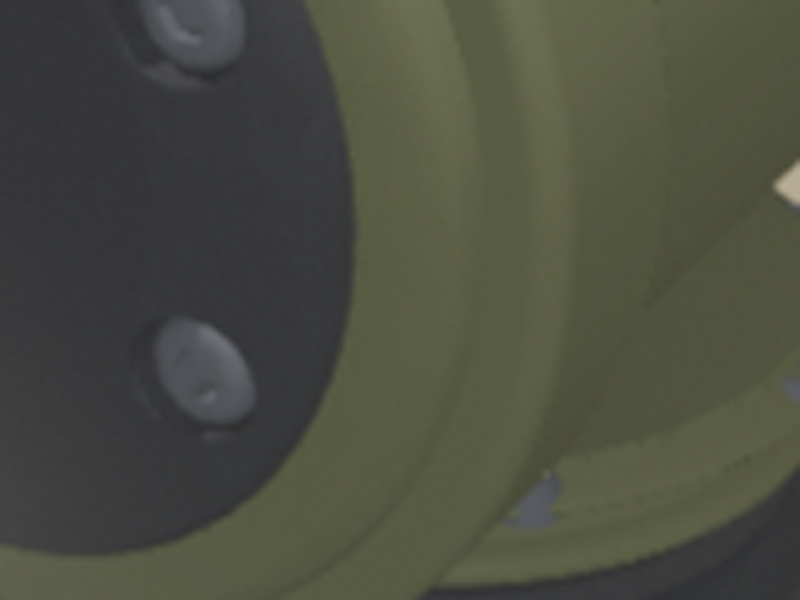

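```bash
python3 - <<'E'
import pickle
from g import *
t=pickle.load(open("top4.pkl","rb"))
f=lambda p:((p[0]+.5)/5-.5+300,(p[1]+.5)/5-.5+170)
def C(ps,z): return np.array([ray(t,f(p),z) for p in ps])
B=C([(431,167),(550,207),(513,325),(391,287)],16)
F1=C([(75,38),(150,62),(104,199),(27,174)],6);F2=C([(625,213),(705,240),(664,380),(582,353)],6)
S=C([(86,92),(664,277)],43)
bar=C([(104,95),(104,118),(645,268),(645,290)],38)
g=lambda P:np.round([[(p-O)@gx,(p-O)@gy] for p in np.atleast_2d(P)],1)
print("box",g(B).tolist(),g(B.mean(0)))
print("feet",g(F1.mean(0)),g(F2.mean(0)),"screws",g(S),"bar",g(bar).tolist())
d=B[0]+B[3]-B[1]-B[2];print("box ang",np.degrees(np.arctan2(-d[0],d[1])))
for P,Q,n in((F1.mean(0),F2.mean(0),"feet"),(S[0],S[1],"screws")):
    d=P-Q;print(n,np.degrees(np.arctan2(-d[0],d[1])))
E
```

```text
box [[20.3, -19.0], [19.4, -67.7], [-29.8, -67.5], [-30.2, -18.3]] [[ -5.1 -43.1]]
feet [[1.000e-01 1.158e+02]] [[  -0.7 -113.9]] screws [[   0.2  115.7]
 [  -0.5 -113.4]] bar [[2.5, 109.4], [-6.1, 106.5], [1.9, -106.4], [-6.2, -108.8]]
box ang -17.12603816787568
feet -16.996049284098483
screws -16.976490712579917
```

Gauge and box measurements agree: the box centre is 4.8 mm short and square to within 0.2°, against a predicted 5.0 mm. I'll finish the push.

```bash
sed -i 's/-16.8/-17.0/' g.py; python3 - <<'E'
from plant import env, effector, solver, imaging, monitor
from g import *
import pickle
by=-43.8; q=list(quat(1))
env.move_to(list(W(-95,by,130)),q)
env.line_to(list(W(-65,by,50)),rate=130)
env.line_to(list(W(-55,by,23)),rate=60,max_force=8)
print("stop",env.line_to(list(W(-34.2,by,23)),rate=20,max_force=8))
p=np.array(monitor.current_eef_pos());print((p-O)@gx,(p-O)@gy,monitor.current_force(),monitor.current_clock())
env.line_to(list(W(-65,by,23)),rate=60)
env.line_to(list(W(-95,by,130)),rate=150)
j=list(monitor.current_joints()); j[0]=-1.75; env.move_j(j)
print(monitor.current_clock())
for n in("top","scene"):
    s=imaging.snapshot(n);pickle.dump(s,open(f"{n}5.pkl","wb"))
    A=s["color"][170:280,300:450] if n=="top" else s["color"][220:340,300:460]
    cv2.imwrite(f"pics/{n}5.png",cv2.resize(A[:,:,::-1],None,fx=5,fy=5,interpolation=cv2.INTER_CUBIC))
E
```

```text
stop False
-34.25301749327082 -43.810434560907446 [-0.48977637  0.58532382  0.08223053] 17.25
21.2167
```

View pics/top5.png

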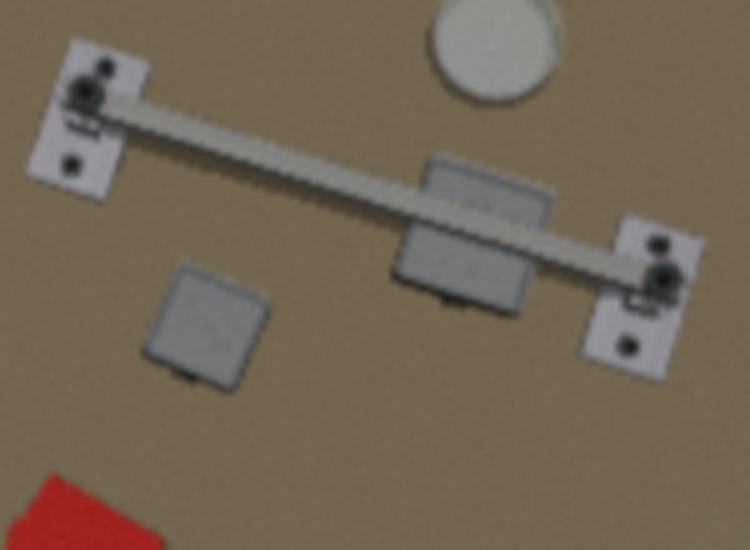

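View pics/scene5.png

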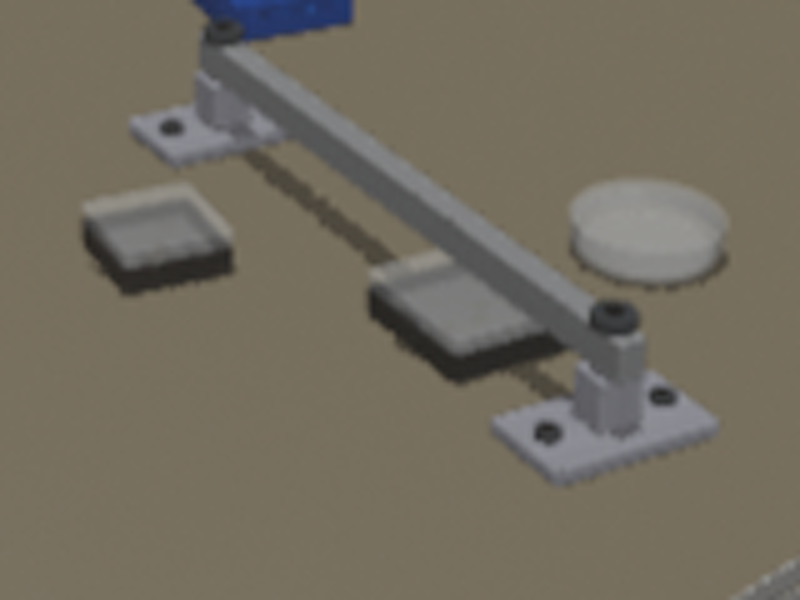

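```bash
python3 - <<'E'
import pickle
from g import *
from plant import ticket, monitor
t=pickle.load(open("top5.pkl","rb"))
f=lambda p:((p[0]+.5)/5-.5+300,(p[1]+.5)/5-.5+170)
B=np.array([ray(t,f(p),16) for p in [(436,155),(554,194),(518,314),(395,275)]])
F=np.array([ray(t,f(p),6) for p in [(75,38),(150,62),(104,199),(27,174),(625,213),(705,240),(664,380),(582,353)]])
d=B[0]+B[3]-B[1]-B[2];e=(B.mean(0)-F.mean(0));x=e@gx;print("off",x,e@gy,"ang",np.degrees(np.arctan2(-d[0],d[1])))
t0=pickle.load(open("top4.pkl","rb"));
print("small diff px",np.abs(t["color"][215:255,325:357].astype(int)-t0["color"][215:255,325:357]).mean())
if abs(x)<2: ticket.sign_off(); print("signed",monitor.current_clock())
E
```

```text
off 0.5249251949519006 -44.326398300606684 ang -17.1431863620296
small diff px 1.1703125
the job is handed in; nothing more can be done
the job is handed in; nothing more can be done
```

The larger box now stands under the bridge bar with the bar over its middle, and the job is handed in. It passed under the bar without touching it. I slid it along the bench from the robot's side with two spread fingertips either side of its catch. The push was slow and in two stages, with a check between them.

Last checks, before handing in:
- **Box position:** its centre is about 0.5 mm from the bar's middle line, and it is square to the bar within about 0.2°.
- **Gauge:** the gauge looks the same in the pictures before and after the final push. The force guards (6–8 N) never tripped.
- **Smaller box:** it did not move during the final push, by picture comparison. Across the first push I only checked this by eye.
- **Time and robot:** about 21 s on the robot's clock, with the arm clear of everything.

**Disagreement:** the two-view heights came out low. The box lid measured 10–13 mm against 16 stated, and the gauge screws about 41 mm against 43. I put this down to the 2 mm camera calibration and used the stated heights.

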